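# Turn the photo turntable until the jug's lip faces the camera

### The arm

A 6-joint arm with a two-finger parallel gripper is mounted at the origin on the work surface. World frame = base frame: x ahead of the robot, y to its left, z up, the work surface at z = 0. Lengths are in mm, angles in degrees, forces in N, time in s.
With the tool pointing down it reaches from about 325 to 875 mm from the base axis. Payload 4.4 kg.
Tool frame: the origin (TCP) lies on the front face of the gripper's body, between the roots of the fingers; the fingertips stand 73 mm ahead of it and the grasp point (between the pads) lies 54 mm ahead of it; z points along the fingers, y is the direction in which the jaws open and shut (so a half turn about z gives the same grasp; the last joint's range is limited). The gripper opens to 85 mm and grips with 20 to 120 N. Pads are 22 mm wide; open, the fingers measure 114 mm over their backs; the gripper's body (76 mm by 85 mm) begins 54 mm behind the grasp point. The pads swing forward as they close: fully open they stand 13 mm farther back than shut.
Start: joints at [-81.847, 11.837, 88.321, -0, 79.842, -8.623], TCP at [165.952, -550.534, 303.882] pointing down, gripper open.
Joint ranges: [-156.59, 156.59], [-49.26, 127.26], [12.9, 141.05], [-63.56, 243.56], [4.71, 150.69], [-161.64, 161.64]. Speed limits (degrees/s): [159.86, 159.86, 180, 180, 180, 180].

### API

Orientations are given as [roll, pitch, yaw] about the fixed x, y, z axes, in that order (R = Rz(yaw) Ry(pitch) Rx(roll)).
In Python, from cell import env, eyes gives the robot as it stands.
- The arm moves only by the shell command python3 -m creep 'ROWS' [FORCE]. ROWS is JSON, a list of rows, each a list of 7 numbers: the shift along the tool's x, y, z in mm, then the turn, a rotation vector about the tool's x, y, z in degrees, then the finger opening in mm, from 0 to 85.4. A call has 1 to 5 rows; each row shifts and turns the commanded pose from where the row before left it, along the tool's axes as they then stand; what a row does not reach is not made up. A row lasts 1/12 s, in which the tool goes at most 41.7 mm and 7.16 degrees, less where a joint would pass 70% of its speed; a pose out of reach is approached as far as the arm can. A call with a gripper value outside its range is refused whole. The fingers move at their own pace and stop on an object; FORCE is the grip in N (left out, the last holds). Time passes only in rows, so rows that do not move let the fingers close. It gives the time, the measured TCP pose, the force and the opening at its end, in the units of the state.
- env.state(): the state, without advancing time (a new reading comes with each control period).
- eyes.read_camera(name): name is "scene" or "top"; returns the picture (384x512x3 uint8, red, green, blue); there is no depth.
- eyes.get_calibration(name): a dict with "camera_matrix" (3x3 intrinsics, pixels), "view" (4x4, takes a point from world to camera coordinates). Camera axes: x right, y up, looking along -z (the intrinsics and any distortion apply to the point x, -y, -z); pixel columns grow to the right and rows downward; lengths in mm; the calibration is good to about 2 mm. A picture is of the moment at which its call begins. get_calibration takes no time and is no camera call.
- env.hand_in(): hands the job in, once; it reports no verdict.
The state is a dict: "t": time; "joint_positions": joint angles; "dq": joint speeds; "effort": joint torques, N m; "ee_pos": TCP position; "tool_rot": TCP orientation; "wrist_force": force on the tool from outside, world axes, zero at the start; "wrist_torque": the same for the moment, N m; "gripper_width": finger opening in mm.
Only numpy, scipy, OpenCV 4.12 (cv2) and the standard library are available. Lean on these libraries where they do the work, as an engineer would, in place of code of your own. Each camera call takes 0.05 s, during which the arm holds its last target.

### The job

The little pouring jug on the photo turntable must be photographed lip first: gently push the pegs on the wheel's spokes round with a fingertip until the jug's pouring lip points straight at the small camera, then move clear and leave the wheel at rest. Turn the jug only with the wheel: do not touch or lift the jug itself, and leave the camera and the other pots alone.

Things in the scene. Friction and masses are not known exactly. Their poses are not given: they have to be found in the camera images.
- stand: fixed steel foot of the turntable, 140 mm diameter and 18 mm high, with a flat 30 mm wide, 4 mm thick rail along the table to the camera. Origin: on the wheel's axis at table height; z up; x points horizontally from the axis straight at the camera.
- wheel: aluminium disc, 170 mm diameter, rubber-topped face 40 mm above the table, turning either way about the stand's axis (no stop within a full turn); about 1 N on a peg moves it, friction stops it when the push ends. Three spokes (steel, 10 mm thick, centre line 32 mm above the table) reach out from the rim, each ending in an upright peg. Origin on the axis at table height, x along peg 0's spoke.
- peg0: push peg 0 on the wheel: a plain upright steel peg, 12 mm diameter, 63 mm long. Origin: centre of its top end, 115 mm from the wheel's axis, 90 mm above the table. The three pegs are alike, 120 degrees apart; any may be pushed.
- peg1: push peg 1 on the wheel: a plain upright steel peg, 12 mm diameter, 63 mm long. Origin: centre of its top end, 115 mm from the wheel's axis, 90 mm above the table. The three pegs are alike, 120 degrees apart; any may be pushed.
- peg2: push peg 2 on the wheel: a plain upright steel peg, 12 mm diameter, 63 mm long. Origin: centre of its top end, 115 mm from the wheel's axis, 90 mm above the table. The three pegs are alike, 120 degrees apart; any may be pushed.
- jug: loose glazed jug, olive below, cream above, on the middle of the wheel, turning with it by friction: 60 mm tall, 86 mm across the belly, about 0.26 kg. Origin: centre of its underside (40 mm above the table); z up; x points from the jug's middle out through its pouring lip; the brown handle is opposite, reaching 71 mm from the middle. Its top is 100 mm above the table.
- lip (a point): end of the jug's pouring lip, 61 mm from the jug's middle along its x and 58 mm above its underside
- camera: small fixed black camera on a low foot, 75 mm high, body 64 mm wide, centred 200 mm from the wheel's axis, its lens facing the wheel (the lens front is 168 mm from the axis). Origin: under its middle at table height.
- pink_pot: a loose pink pot with a cream rim, 72 mm across, 68 mm tall, open at the top; a bystander on the table beside the turntable. Origin: centre of its underside, z up.
- sky_pot: a loose sky-blue pot, 66 mm across, 62 mm tall, open at the top; a bystander on the table beside the turntable. Origin: centre of its underside, z up.
- dark_pot: a loose dark grey and brown pot, 60 mm across, 52 mm tall, open at the top; a bystander on the table beside the turntable. Origin: centre of its underside, z up.
Mind the look-alikes: they are no part of the job. Leave any pink or red look-alike of the jug alone.

How it is judged (in metres and radians):
On the way:
1. a finger pushes a peg ((contact force between the fingers and peg0 above 0.2 N or contact force between the fingers and peg1 above 0.2 N or contact force between the fingers and peg2 above 0.2 N)).
At the end, for the whole second after the job is handed in: The jug's lip points at the camera within 0.17 rad (about 10 degrees), the jug stands upright on the wheel within 20 mm of its axis, and the wheel and jug are at rest (angle between the x axis of jug and the x axis of stand, either way round below 0.17 rad and x of lip in the frame of stand above 0.03 m and horizontal distance between jug and stand below 0.02 m and z of jug in the frame of stand below 0.045 m and angle between jug's own z axis and vertical below 0.1 rad and angular speed of wheel below 0.05 rad/s and linear speed of jug below 0.02 m/s); the robot touches nothing.
It fails at once if a peg is pressed or squeezed hard (contact force between the fingers and peg0 above 25 N or contact force between the fingers and peg1 above 25 N or contact force between the fingers and peg2 above 25 N).
It fails at once if the robot touches the jug (contact force between any of the fingers, the arm and jug above 0.5 N).
It fails at once if the jug is lifted off the wheel or tipped (z of jug in the frame of stand above 0.055 m or z of jug in the frame of stand below 0.03 m or angle between jug's own z axis and vertical above 0.2 rad).
It fails at once if the robot pushes on the camera (contact force between any of the fingers, the arm and camera above 2 N).
It fails at once if one of the other pots is moved or tipped (distance of any of pink_pot, sky_pot, dark_pot from where it was at the start of the episode above 0.015 m or angle between any of pink_pot, sky_pot, dark_pot's own z axis and vertical above 0.25 rad).
It also fails if it takes over 56 s, if anything falls off the work surface, if the arm or the gripper's body presses on something with over 40 N, if the wrist force passes 120 N, or if a joint passes its speed limit or range.

## Working session

There is one attempt and no reset: what is moved stays moved. The work goes in short steps, Python scripts to look and compute and a shell command to move; the robot and the scene stay as the last step left them, time stands still between calls to the robot, and variables do not carry over. Pictures are saved under pics/ and viewed, and the job is handed in when it is done.

```bash
mkdir -p pics; ls
python3 - <<'E'
from cell import env,eyes
import cv2,numpy as np
for n in("scene","top"):
    im=eyes.read_camera(n); cv2.imwrite(f"pics/{n}0.png",im[:,:,::-1])
    c=eyes.get_calibration(n); print({k:np.round(v,3).tolist() if not isinstance(v,str) else v for k,v in c.items()})
s=env.state(); print(s['t'],s['ee_pos'],s['tool_rot'],s['gripper_width'])
E
```

```text
pics
{'camera_matrix': [[366.421, 0.0, 264.948], [0.0, 366.421, 192.127], [0.0, 0.0, 1.0]], 'view': [[0.238, 0.971, -0.016, -211.747], [-0.72, 0.188, 0.668, 346.395], [0.652, -0.148, 0.744, -1249.077], [0.0, 0.0, 0.0, 1.0]]}
{'camera_matrix': [[385.645, 0.0, 259.048], [0.0, 385.645, 189.241], [0.0, 0.0, 1.0]], 'view': [[0.125, -0.992, 0.001, 13.227], [0.97, 0.122, 0.209, -614.636], [-0.207, -0.025, 0.978, -900.501], [0.0, 0.0, 0.0, 1.0]]}
0.1 [ 165.87644377 -550.00007265  302.83034324] [-1.79882991e+02 -1.64866665e-02  1.67776788e+01] 85.63189281510131
```

View pics/scene0.png

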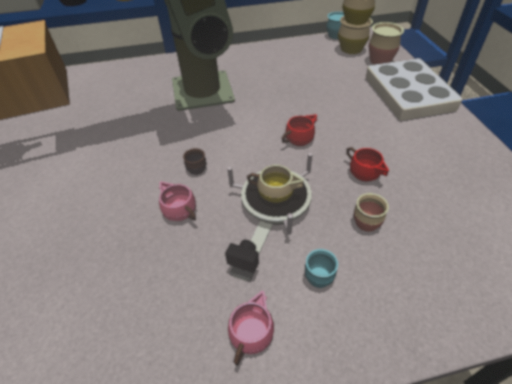

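View pics/top0.png

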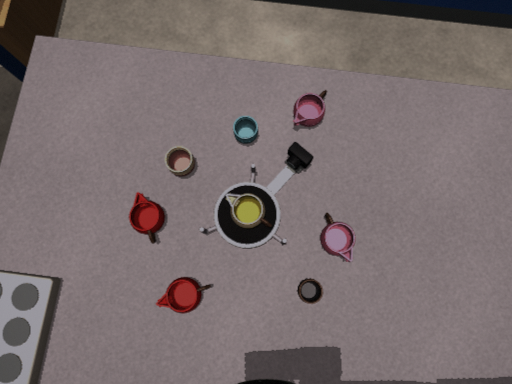

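```bash
cat > h.py <<'E'
from cell import env,eyes
import cv2,numpy as np
def ray(n,uv):
    c=eyes.get_calibration(n);K=np.array(c["camera_matrix"]);V=np.array(c["view"])
    d=cv2.undistortPoints(np.array([[uv]],float),K,np.array(c.get("dist",np.zeros(5)),float))[0,0]
    R=V[:3,:3];o=-R.T@V[:3,3]; return o,R.T@np.array([d[0],-d[1],-1.])
def onz(n,uv,z):
    o,d=ray(n,uv); return (o+d*(z-o[2])/d[2])[:2]
def proj(n,p):
    c=eyes.get_calibration(n);K=np.array(c["camera_matrix"]);V=np.array(c["view"])
    q=V[:3,:3]@np.array(p,float)+V[:3,3]; q=K@np.array([q[0],-q[1],-q[2]]); return q[:2]/q[2]
def crop(n,im,u,v,w,h,s,name):
    cv2.imwrite(name,cv2.resize(im[v:v+h,u:u+w,::-1],None,fx=s,fy=s,interpolation=cv2.INTER_CUBIC))
E
python3 - <<'E'
import cv2
for n,(u,v,w,h) in dict(top=(190,130,130,120),scene=(215,140,120,140)).items():
    im=cv2.imread(f"pics/{n}0.png")[v:v+h,u:u+w]
    s=6 if n=="top" else 4
    s=5 if n=="top" else 4
    cv2.imwrite(f"pics/{n}0c.png",cv2.resize(im,None,fx=s,fy=s,interpolation=cv2.INTER_CUBIC))
E
```

```text
(no output)
```

View pics/top0c.png

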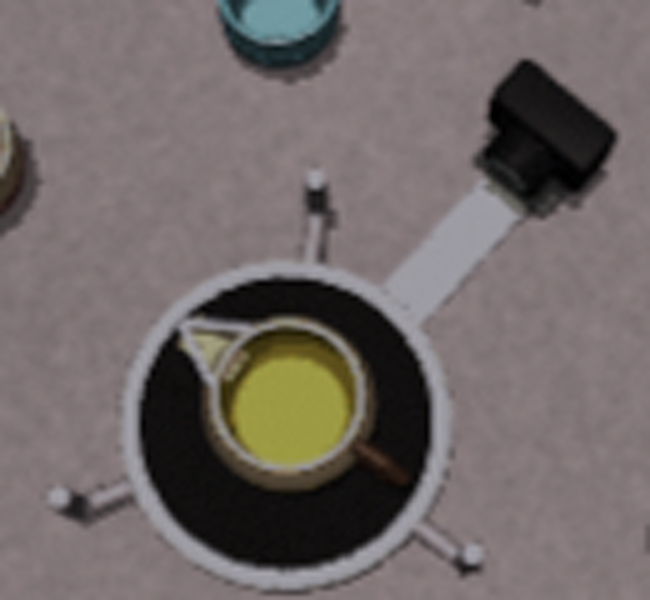

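View pics/scene0c.png

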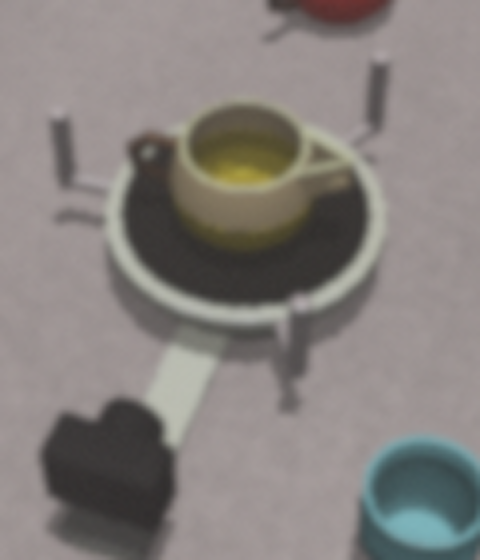

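Run:
```python
from h import *
P=lambda x,y,z: onz("top",(190+x/5-.4,130+y/5-.4),z)
A,B,C=P(316,178,90),P(60,497,90),P(474,553,90)
O=(A+B+C)/3
an=lambda p:np.round([np.hypot(*(p-O)),np.degrees(np.arctan2(p[1]-O[1],p[0]-O[0]))],1)
print("O",O)
for n,p in dict(A=A,B=B,C=C).items(): print(n,p.round(),an(p))
lip=P(183,328,98);rim=P(290,397,100)
print("lip",lip,an(lip),"rim",rim, "wheelfit",P(287,425,40))
r1=P(487,180,4);r2=P(525,214,4);m=(r1+r2)/2;print("rail",m,an(m))
cam=P(555,130,75);print("cam",cam,an(cam))
d=lip-rim;print("dir",np.degrees(np.arctan2(d[1],d[0])))
for n,uv in dict(sky=(245,132),brownpot=(180,164),pinkjug=(338,240),pinkfar=(310,110),dark=(310,292),redR=(147,217),red=(183,295)).items(): p=onz("top",uv,40);print(n,p.round(),an(p))
for n,u,v in(("pL",60,113),("pR",380,62),("pF",300,303)):
    p=onz("scene",(215+u/4-.4,140+v/4-.4),90);print(n,p.round(),an(p))
l=onz("scene",(215+350/4-.4,140+168/4),98);print("lips",l,an(l))
```

```text
O [546.17906365 113.14417966]
A [661. 112.] [115.   -0.5]
B [490. 213.] [114.8 119.5]
C [488.  14.] [ 114.8 -120.5]
lip [576.70519321 165.67677008] [60.8 59.8] rim [549.52396905 110.06994988] wheelfit [544.43119315 112.64794504]
rail [687.08756416  13.6007485 ] [172.5 -35.2]
cam [705.23315349  -3.52489294] [197.3 -36.3]
dir 63.95010764277207
sky [763. 147.] [219.3   8.9]
brownpot [654. 303.] [218.8  60.4]
pinkjug [ 509. -121.] [237.4 -98.9]
pinkfar [847. -18.] [327.8 -23.6]
dark [375. -64.] [ 246.2 -133.9]
redR [507. 363.] [252.8  99. ]
red [330. 241.] [251.1 149.4]
pL [489.  14.] [ 114.8 -120. ]
pR [495. 210.] [109.7 118.1]
pF [661. 111.] [115.1  -1.3]
lips [583.11005203 162.25754506] [61.4 53.1]
```

```bash
python3 -m creep '[[22,-18,0,0,0,0,0],[24,-20,0,0,0,0,0],[24,-20,0,0,0,0,0],[24,-20,0,0,0,0,0],[24,-20,0,0,0,0,0]]' 20
python3 -m creep '[[24,-20,0,0,0,0,0],[24,-20,0,0,0,0,0],[24,-20,0,0,0,0,0],[24,-20,0,0,0,0,0],[24,-20,0,0,0,0,0]]'
python3 -m creep '[[24,-20,0,0,0,0,0],[24,-20,0,0,0,0,0],[24,-20,0,0,0,0,0],[24,-20,0,0,0,0,0],[24,-20,0,0,0,0,0]]'
```

```text
t: 0.52
ee_pos: [251.0, -421.1, 303.2]
tool_rot: [-179.9, -0.0, 16.7]
wrist_force: [0.0, 0.0, 0.8]
gripper_width: 25.6
t: 0.93
ee_pos: [337.0, -290.6, 303.5]
tool_rot: [-180.0, 0.0, 16.8]
wrist_force: [0.3, 0.1, 0.1]
gripper_width: 0.1
t: 1.35
ee_pos: [423.0, -160.3, 303.5]
tool_rot: [-180.0, 0.0, 16.8]
wrist_force: [0.4, -0.6, 0.6]
gripper_width: -0.1
```

```bash
python3 -m creep '[[24,-20,0,0,0,0,0],[24,-20,0,0,0,0,0],[24,-20,0,0,0,0,0],[24,-20,0,0,0,0,0],[24,-20,0,0,0,0,0]]'
python3 -m creep '[[20,-19,0,0,0,-7,0],[0,0,0,0,0,-7,0],[0,0,0,0,0,-7,0],[0,0,0,0,0,-7,0],[0,0,0,0,0,-7,0]]'
python3 -m creep '[[0,0,20,0,0,-7,0],[0,0,25,0,0,-0.7,0],[0,0,25,0,0,0,0],[0,0,20,0,0,0,0],[0,0,0,0,0,0,0]]'
python3 - <<'E'
from h import *
im=eyes.read_camera("scene");crop("scene",im,180,90,160,150,4,"pics/s1.png")
print(env.state()['joint_positions'])
E
```

```text
t: 1.77
ee_pos: [509.0, -29.9, 303.4]
tool_rot: [-180.0, 0.0, 16.8]
wrist_force: [1.4, -0.3, 0.7]
gripper_width: 0.1
t: 2.18
ee_pos: [522.1, -7.0, 303.2]
tool_rot: [-179.9, 0.0, 52.2]
wrist_force: [0.4, 0.1, -0.1]
gripper_width: 0.5
t: 2.6
ee_pos: [518.8, -6.9, 208.6]
tool_rot: [-179.4, 0.2, 59.5]
wrist_force: [-0.6, -0.1, -0.9]
gripper_width: -0.2
[-1.03245679e+01  1.10382280e+01  1.01019458e+02 -5.06990358e-04
  6.83494733e+01  2.02018509e+01]
```

View pics/s1.png

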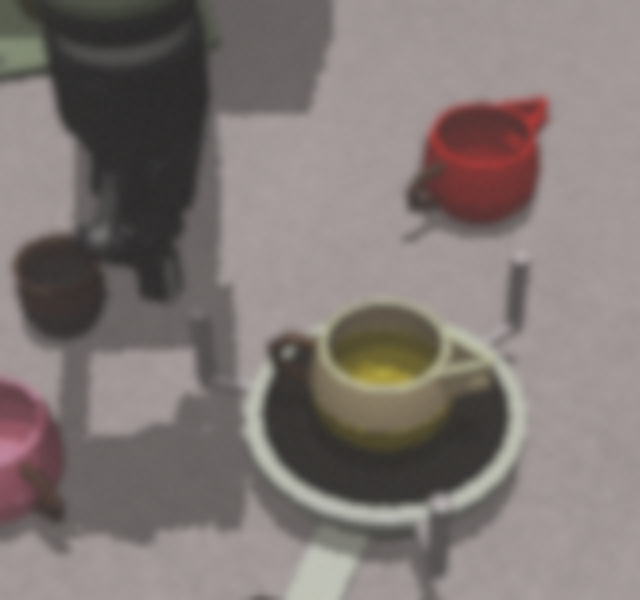

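```bash
python3 -m creep '[[0,0,20,0,0,0,0],[0,0,20,0,0,0,0],[0,0,20,0,0,0,0],[0,0,12,0,0,0,0],[0,0,0,0,0,0,0]]'
python3 - <<'E'
from h import *
for n,(u,v,w,h) in dict(scene=(180,110,130,110),top=(220,170,130,110)).items():
    im=eyes.read_camera(n);crop(n,im,u,v,w,h,5,f"pics/{n}2.png")
s=env.state();print(s['ee_pos'],s['tool_rot'],s['wrist_force'])
E
```

```text
t: 3.07
ee_pos: [521.2, -7.4, 140.3]
tool_rot: [-179.8, 0.1, 59.5]
wrist_force: [-1.0, 0.6, 0.2]
gripper_width: 0.2
[523.03653755  -7.64624632 142.77139876] [ 1.79945677e+02 -2.21078365e-02  5.94764344e+01] [ 0.68809751 -0.13818432  0.20911295]
```

View pics/scene2.png

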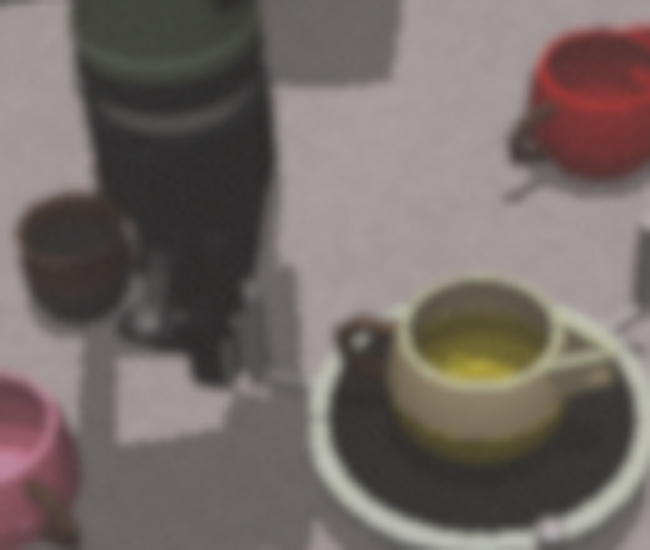

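View pics/top2.png

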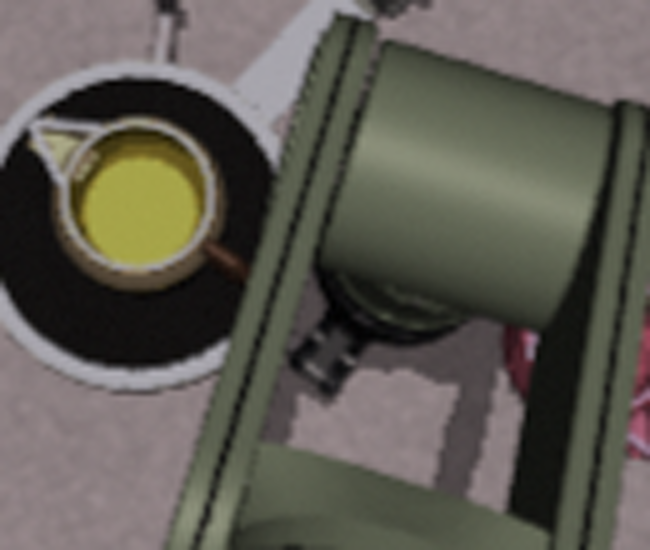

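Run:
```python
from h import *
for p in [(523,-7.6,70),(523,-7.6,100),(523,-7.6,142),(488,14,90),(488,14,40)]:
    print(p,*[(proj(n,p)-o)*5 for n,o in(("scene",np.array([180,110])),("top",np.array([220,170])))])
```

```text
(523, -7.6, 70) [219.67898156 377.7717169 ] [371.88969634 287.93928796]
(523, -7.6, 100) [213.11844417 332.76432561] [377.62127456 280.86695706]
(523, -7.6, 142) [203.31999641 265.5438305 ] [386.29515912 270.16404426]
(488, 14, 90) [248.37195072 288.04322858] [322.55208126 350.72984882]
(488, 14, 40) [257.26989585 360.88338756] [316.02111315 358.69146924]
```

Run:
```python
from h import *
s=env.state();print(s['ee_pos'],s['tool_rot'])
y=np.array([.8616,-.5075])
for d in (-50,-40,-30,-15,15,30,40,50):
  for z in (90,110,142):
    p=np.r_[np.array(s['ee_pos'][:2])+d*y,z]; print(d,z,*[((proj(n,p)-o)*5).round() for n,o in(("scene",np.array([180,110])),("top",np.array([220,170])))])
n="scene";im=eyes.read_camera(n);im=np.clip(im.astype(float)*2.2,0,255).astype(np.uint8);crop(n,im,190,140,60,60,10,"pics/s3.png")
n="top";im=eyes.read_camera(n);im=np.clip(im.astype(float)*2.2,0,255).astype(np.uint8);crop(n,im,260,215,60,50,10,"pics/t3.png")
```

```text
[523.03653755  -7.64624632 142.77139876] [ 1.79945677e+02 -2.21078365e-02  5.94764344e+01]
-50 90 [253. 275.] [313. 367.]
-50 110 [249. 244.] [315. 364.]
-50 142 [243. 193.] [320. 358.]
-40 90 [246. 289.] [326. 350.]
-40 110 [242. 258.] [328. 346.]
-40 142 [236. 207.] [333. 341.]
-30 90 [238. 304.] [338. 333.]
-30 110 [234. 273.] [341. 329.]
-30 142 [228. 221.] [347. 323.]
-15 90 [227. 326.] [357. 308.]
-15 110 [223. 295.] [361. 304.]
-15 142 [216. 243.] [367. 296.]
15 90 [203. 371.] [394. 258.]
15 110 [199. 340.] [399. 253.]
15 142 [191. 289.] [406. 244.]
30 90 [191. 395.] [413. 234.]
30 110 [186. 364.] [418. 228.]
30 142 [178. 312.] [426. 218.]
40 90 [183. 411.] [425. 217.]
40 110 [178. 380.] [430. 211.]
40 142 [169. 328.] [439. 201.]
50 90 [174. 427.] [438. 201.]
50 110 [169. 396.] [443. 195.]
50 142 [160. 345.] [452. 183.]
```

View pics/s3.png

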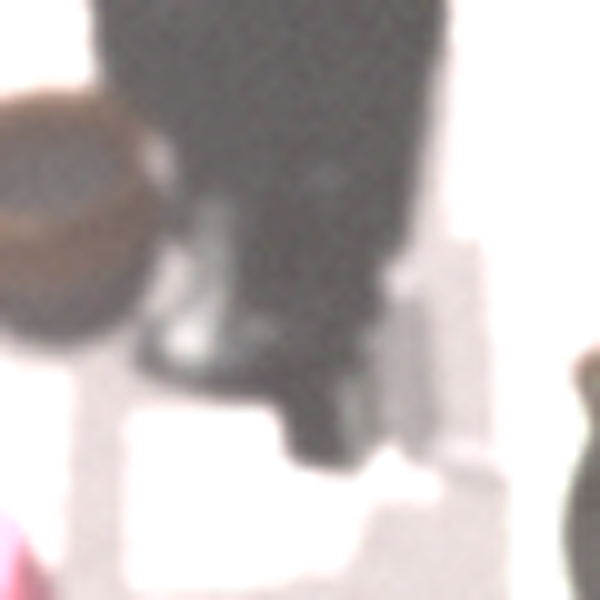

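View pics/t3.png

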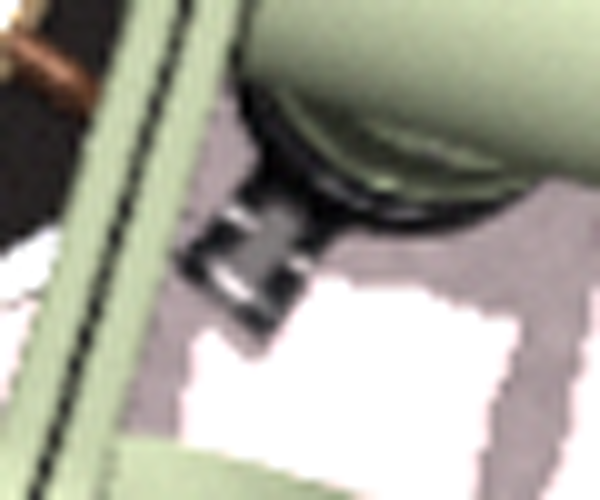

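```bash
python3 -m creep '[[0,0,5,0,0,0,0],[0,0,5,0,0,0,0],[0,-6,0,0,0,0,0],[0,-6,0,0,0,0,0],[0,-4,0,0,0,0,0]]'
python3 -m creep '[[-1,-5,0,0,0,2.5,0],[-1,-5,0,0,0,2.5,0],[-1,-5,0,0,0,2.5,0],[-1,-5,0,0,0,2.5,0],[0,0,0,0,0,0,0]]'
python3 - <<'E'
from h import *
n="scene";im=eyes.read_camera(n);crop(n,im,190,120,130,120,5,"pics/s4.png")
s=env.state();print(s['ee_pos'],s['tool_rot'],s['wrist_force'])
E
```

```text
t: 3.68
ee_pos: [507.5, 1.1, 131.6]
tool_rot: [-179.9, 0.0, 59.5]
wrist_force: [-0.4, 0.8, 0.3]
gripper_width: -0.1
t: 4.1
ee_pos: [488.7, 9.1, 131.8]
tool_rot: [-179.9, 0.0, 49.5]
wrist_force: [-1.2, 0.1, 0.1]
gripper_width: -0.3
[489.13156176   8.93169196 131.88456482] [-1.79973294e+02  1.44407316e-02  4.95577276e+01] [-0.03629054 -0.32485937  0.56436712]
```

View pics/s4.png

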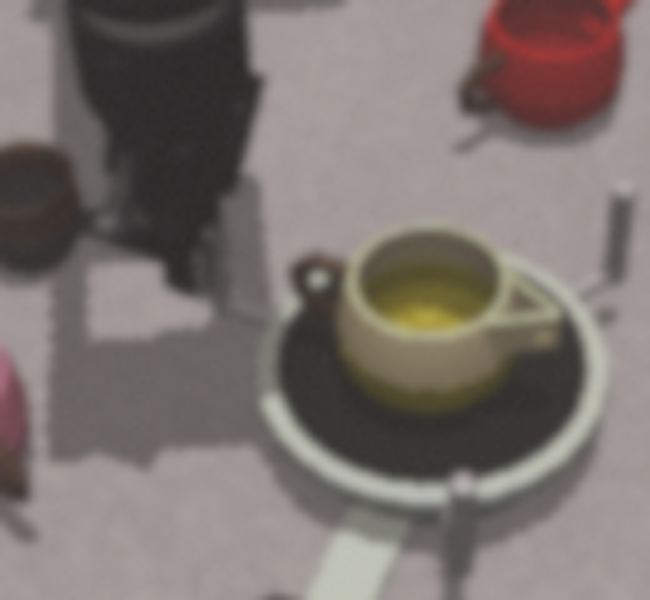

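```bash
python3 -m creep '[[-1,-5,0,0,0,2.5,0],[-1,-5,0,0,0,2.5,0],[-1,-5,0,0,0,2.5,0],[-1,-5,0,0,0,2.5,0],[-1,-5,0,0,0,2.5,0]]'
python3 -m creep '[[-1,-5,0,0,0,2.5,0],[-1,-5,0,0,0,2.5,0],[-1,-5,0,0,0,2.5,0],[-1,-5,0,0,0,2.5,0],[-1,-5,0,0,0,2.5,0]]'
python3 -m creep '[[-1,-5,0,0,0,2.5,0],[-1,-5,0,0,0,2.5,0],[-1,-5,0,0,0,2.5,0],[-1,-5,0,0,0,2.5,0],[-1,-5,0,0,0,2.5,0]]'
python3 -m creep '[[-1,-5,0,0,0,2.5,0],[-1,-5,0,0,0,2.5,0],[-1,-5,0,0,0,2.5,0],[-1,-5,0,0,0,2.5,0],[0,0,0,0,0,0,0]]'
python3 - <<'E'
from h import *
im=eyes.read_camera("scene");crop("scene",im,190,120,130,120,5,"pics/s5.png")
im=eyes.read_camera("top");crop("top",im,190,130,130,120,5,"pics/t5.png")
s=env.state();print(s['ee_pos'],s['tool_rot'],s['wrist_force'])
d=np.array([546,113])-s['ee_pos'][:2];y=np.radians(s['tool_rot'][2]);print(d@[np.cos(y),np.sin(y)],d@[np.sin(y),-np.cos(y)])
E
```

```text
t: 4.57
ee_pos: [469.2, 22.7, 132.3]
tool_rot: [179.9, -0.0, 36.9]
wrist_force: [1.2, -1.4, 0.7]
gripper_width: -0.4
t: 4.98
ee_pos: [451.6, 41.2, 132.2]
tool_rot: [179.9, -0.0, 24.4]
wrist_force: [-0.7, -0.8, 0.2]
gripper_width: 0.2
t: 5.4
ee_pos: [438.4, 63.1, 132.2]
tool_rot: [180.0, -0.0, 11.9]
wrist_force: [0.0, -0.5, 1.4]
gripper_width: -0.3
t: 5.82
ee_pos: [431.3, 82.9, 131.9]
tool_rot: [-180.0, 0.0, 2.0]
wrist_force: [0.4, -0.5, 0.0]
gripper_width: 0.3
[431.6562389   82.49566171 131.99211087] [ 1.79999206e+02 -2.05190441e-02  2.10085139e+00] [-0.39137828  0.60630524 -0.31590367]
115.3851499096787 -26.29215734653368
```

View pics/s5.png

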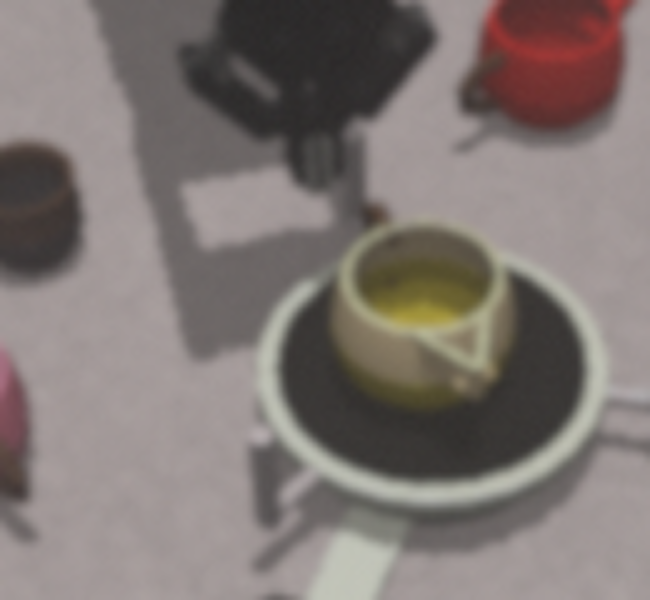

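View pics/t5.png

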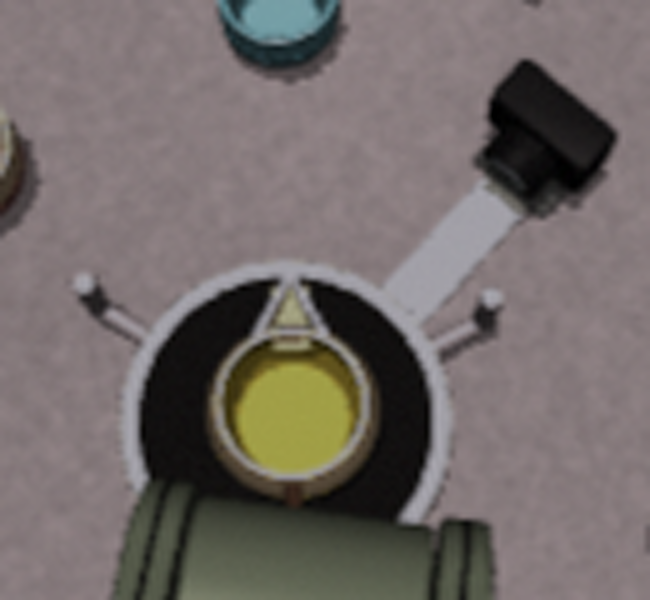

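```bash
cat > m.py <<'E'
from h import *
P=lambda x,y,z: onz("top",(190+x/5-.4,130+y/5-.4),z)
O=np.array([546.2,113.1])
def an(p,o=O): return np.round([np.hypot(*(p-o)),np.degrees(np.arctan2(p[1]-o[1],p[0]-o[0]))],1)
E
python3 - <<'E'
from m import *
lip=P(291,282,98);rim=P(291,405,100)
print("lip",an(lip),an(lip,rim),rim,"pegs",an(P(83,284,90)),an(P(490,298,90)))
E
```

```text
lip [59.6  3.8] [60.5  7.6] [545.76242024 109.09235487] pegs [115.3  65.6] [113.6 -54.8]
```

```bash
python3 -m creep '[[-1,-5,0,0,0,2.5,0],[-1,-5,0,0,0,2.5,0],[-1,-5,0,0,0,2.5,0],[-1,-5,0,0,0,2.5,0],[-1,-5,0,0,0,2.5,0]]'
python3 -m creep '[[-1,-5,0,0,0,2.5,0],[-1,-5,0,0,0,2.5,0],[-1,-5,0,0,0,2.5,0],[-1,-5,0,0,0,2.5,0],[-1,-5,0,0,0,2.5,0]]'
python3 -m creep '[[-1,-5,0,0,0,2.5,0],[-1,-5,0,0,0,2.5,0],[-1,-5,0,0,0,2.5,0],[-1,-5,0,0,0,2.5,0],[0,0,0,0,0,0,0]]'
python3 - <<'E'
from h import *
im=eyes.read_camera("scene");crop("scene",im,190,120,130,120,5,"pics/s6.png")
im=eyes.read_camera("top");crop("top",im,190,130,130,120,5,"pics/t6.png")
s=env.state();print(s['ee_pos'],s['tool_rot'],s['wrist_force'])
d=np.array([546,113])-s['ee_pos'][:2];y=np.radians(s['tool_rot'][2]);print(d@[np.cos(y),np.sin(y)],d@[np.sin(y),-np.cos(y)])
E
```

```text
t: 6.33
ee_pos: [427.9, 107.3, 131.9]
tool_rot: [180.0, 0.0, -10.6]
wrist_force: [-0.9, -1.1, 0.9]
gripper_width: 0.0
t: 6.75
ee_pos: [429.5, 132.8, 131.8]
tool_rot: [179.9, 0.0, -23.1]
wrist_force: [-1.7, -0.4, 0.5]
gripper_width: 0.1
t: 7.17
ee_pos: [435.5, 152.9, 131.9]
tool_rot: [-180.0, -0.0, -33.0]
wrist_force: [0.2, -0.2, -0.6]
gripper_width: 0.2
[435.4264796  152.48853357 131.93408732] [-1.79989301e+02 -1.89283648e-02 -3.29072574e+01] [ 0.12678733 -0.0915513   0.14908543]
114.28547784723884 -26.9198300677571
```

View pics/s6.png

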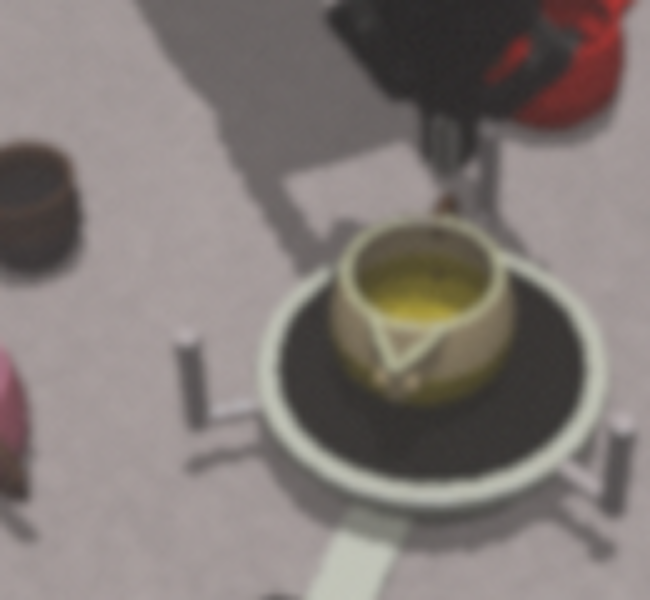

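View pics/t6.png

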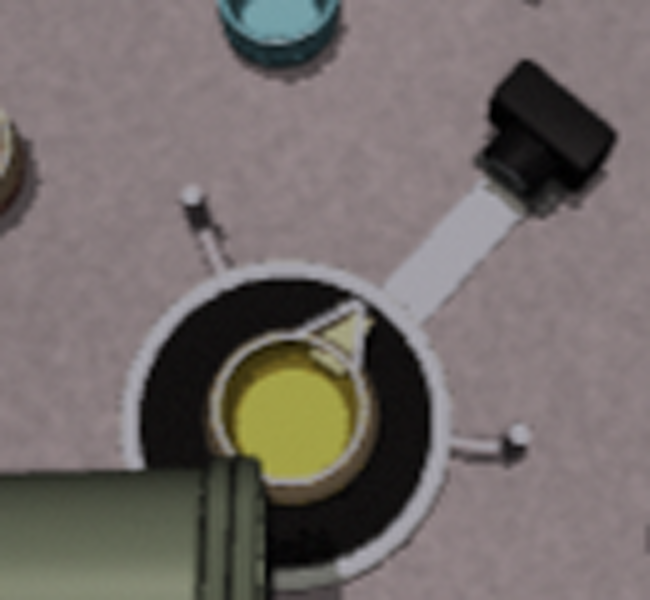

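Run:
```python
from m import *
lip=P(365,302,98);rim=P(291,409,100)
print("lip",an(lip),an(lip,rim),rim,"pegs",an(P(192,194,90)),an(P(518,437,90)))
```

```text
lip [ 63.3 -31.2] [ 63.3 -26.8] [543.85435838 108.84038803] pegs [115.2  30.6] [113.6 -90.4]
```

```bash
python3 -m creep '[[-1,-5,0,0,0,2.5,0],[-1,-5,0,0,0,2.5,0],[-1,-5,0,0,0,2.5,0],[0,0,0,0,0,0,0],[0,0,0,0,0,0,0]]'
python3 -m creep '[[0,3,0,0,0,0,0],[0,6,0,0,0,0,0],[0,8,0,0,0,0,0],[0,0,0,0,0,0,0]]'
python3 - <<'E'
from h import *
im=eyes.read_camera("scene");crop("scene",im,190,120,130,120,5,"pics/s7.png")
im=eyes.read_camera("top");crop("top",im,190,130,130,120,5,"pics/t7.png")
E
```

```text
t: 7.68
ee_pos: [441.6, 166.4, 131.9]
tool_rot: [-180.0, -0.0, -40.4]
wrist_force: [0.6, -0.4, 0.2]
gripper_width: -0.4
t: 8.02
ee_pos: [428.7, 152.5, 131.4]
tool_rot: [179.9, 0.1, -40.5]
wrist_force: [-0.6, 0.5, -0.4]
gripper_width: 0.4
```

View pics/s7.png

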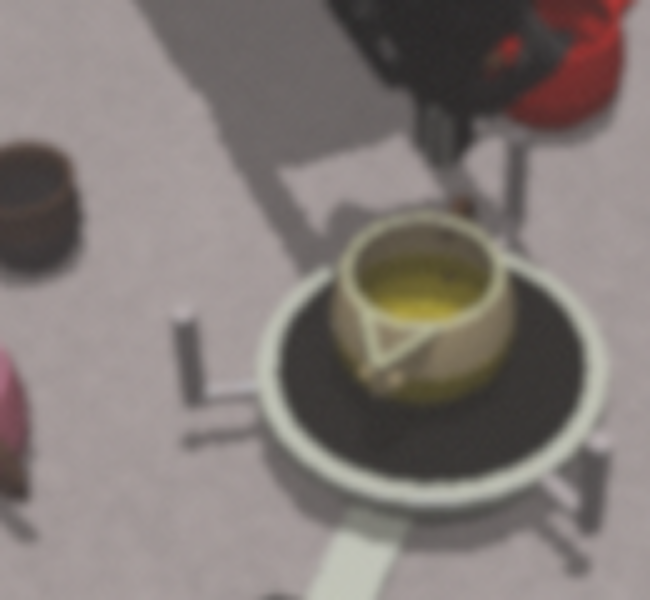

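View pics/t7.png

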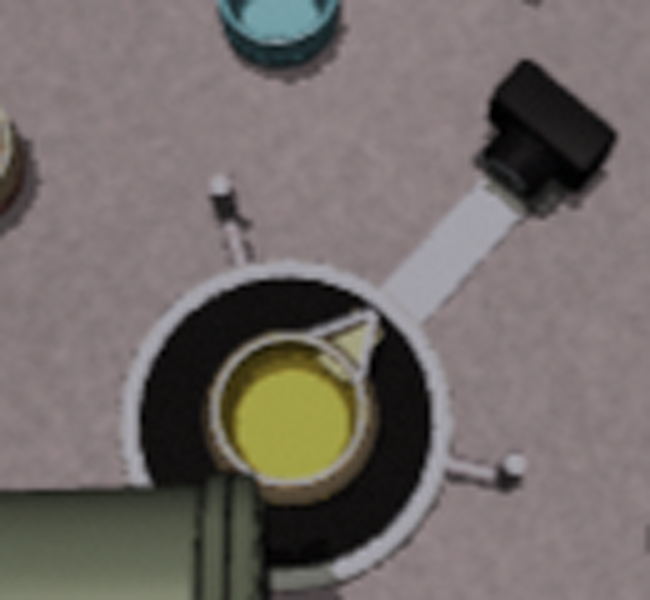

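```bash
python3 -m creep '[[0,0,-20,0,0,0,0],[0,0,-30,0,0,0,0],[0,0,-30,0,0,0,0],[0,0,-30,0,0,0,0],[0,0,-30,0,0,0,0]]'
python3 -m creep '[[0,25,0,0,0,0,0],[0,25,0,0,0,0,0],[0,25,0,0,0,0,0],[0,25,0,0,0,0,0],[0,0,0,0,0,0,0]]'
python3 - <<'E'
from m import *
im=eyes.read_camera("top");cv2.imwrite("pics/t8full.png",im[:,:,::-1]);crop("top",im,190,130,130,120,5,"pics/t8.png")
hsv=cv2.cvtColor(im,cv2.COLOR_RGB2HSV);print(env.state()['ee_pos'])
E
```

```text
t: 8.53
ee_pos: [430.2, 153.6, 273.3]
tool_rot: [-180.0, -0.0, -40.5]
wrist_force: [-0.0, -0.6, 0.7]
gripper_width: -0.0
t: 8.95
ee_pos: [363.0, 75.9, 271.4]
tool_rot: [179.9, 0.0, -40.6]
wrist_force: [-0.4, -0.3, -0.2]
gripper_width: 0.1
[364.45691236  76.79536264 271.81258132]
```

View pics/t8.png

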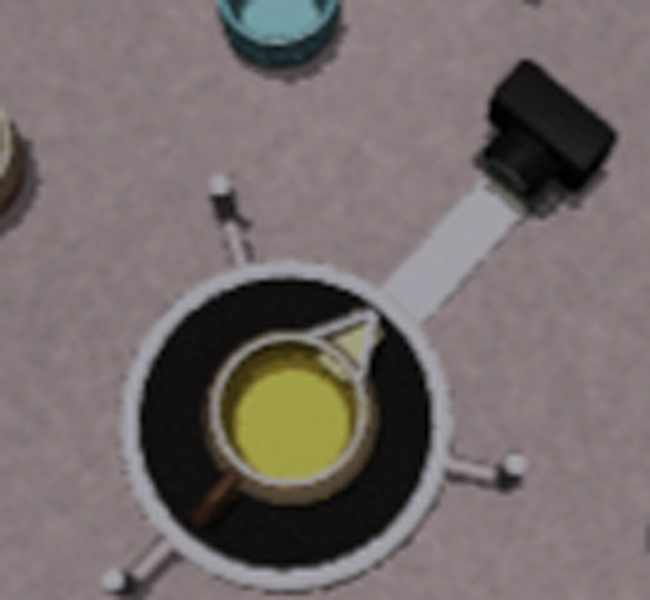

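Run:
```python
from m import *
lip=P(376,315,98);rim=P(290,410,100)
print("lip",an(lip),an(lip,rim),rim,"pegs",an(P(219,186,90)),an(P(514,465,90)),an(P(115,580,90)))
for z in(70,85,95):
  h=P(203,512,z);print("handle dir",z,an(h,rim)[1]+0, an(lip,h))
# rail direction from edges
a=(P(387,287,4)+P(425,325,4))/2;b=(P(487,180,4)+P(525,214,4))/2;print("rail",an(b,a), an(b), "cam body",an(P(553,125,75)))
```

```text
lip [ 62.1 -38.7] [ 62.1 -34.3] [543.31810471 109.24975882] pegs [114.5  23.7] [114.1 -97.2] [114.6 143.6]
handle dir 70 143.9 [124.6 -35.2]
handle dir 85 145.5 [125.  -34.4]
handle dir 95 146.7 [125.3 -33.8]
rail [ 80.9 -35. ] [172.5 -35.2] cam body [198.5 -35.5]
```

```bash
python3 -m creep '[[0,0,0,0,0,0,0],[0,0,0,0,0,0,0],[0,0,0,0,0,0,0],[0,0,0,0,0,0,0],[0,0,0,0,0,0,0]]'
python3 - <<'E'
from m import *
im=eyes.read_camera("top");a=cv2.imread("pics/t8full.png")[:,:,::-1];b=cv2.imread("pics/top0.png")[:,:,::-1]
d=lambda p,q,u,v,w,h:np.abs(p[v:v+h,u:u+w].astype(int)-q[v:v+h,u:u+w]).mean().round(2)
print("wheel vs before",d(im,a,195,155,100,100),"sky",d(im,b,230,112,32,32),"pinkpot",d(im,b,162,142,36,36),"dark",d(im,b,295,275,32,32),"cam",d(im,b,280,140,36,32))
env.hand_in()
E
```

```text
t: 9.42
ee_pos: [365.7, 78.0, 271.8]
tool_rot: [180.0, 0.0, -40.5]
wrist_force: [-0.4, -0.4, -0.8]
gripper_width: -0.0
wheel vs before 0.84 sky 2.46 pinkpot 2.45 dark 3.17 cam 2.19
the job is handed in; nothing more can be done
```

The jug's lip now points at the small camera, as near as I can measure, and the job is handed in; it reported no verdict. I pushed the peg nearest the robot with the shut fingertips, turning the wheel about 96° clockwise, then backed off, lifted and moved clear.

**Aim:** in the last top view the lip points at about -34.5° in world axes (-33.8° to -35.2° depending on how I measured it). The line to the camera is about -35.3°. That is about 1° off, against the 10° allowed.

The lip's bearing from the wheel's own axis instead of the jug's middle reads -38.7°. It disagrees because the jug's rim measures 4–5 mm off the axis, still within the 20 mm limit.

**At rest:** two top pictures about 0.5 s apart show no change beyond noise at the wheel and jug. The arm is stopped well clear, about 270 mm up.

**Other things:** comparing the top view with the start showed only small brightness differences at the camera and the three pots. The dark pot differed most, which I put down to lighting rather than movement. I did not check the pots beyond that. Wrist force readings stayed at the noise level, below about 2 N, throughout the push.

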